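# Bin the tagged refill bottle, then open the jug whose cap may be threaded either way

## Task

Get ready for refilling: first take the bottle with the square reject tag out of the row and leave it in the side bin. Then open the green jug: nobody knows which way its cap unscrews, so try it one way and the other until it comes loose (a part turn to its stop, it cannot be pulled off before), lift the cap off and finish while still holding it in the gripper, at least 5 cm above where it sat and touching nothing else. Leave the two good bottles and everything else on the shelf standing where they are.

Things in the scene. Friction and masses are not known exactly. Their poses are not given: they have to be found in the camera images.
- jug: Green gallon jug, full, strapped and fixed in a white steel cradle (180 x 170 mm, lip 30 high): it never moves. Body 150 (x) x 140 (y) mm, flat shoulder at 190 mm height, carrying handle on its +x side out to 125 mm. Origin on the shelf under the centre; the neck stands on the origin's vertical axis, neck top at 210 mm.
- mouth (a point): Centre of the jug's neck top (the open mouth once the cap is off), 210 mm above the shelf.
- cap: White cap on the neck, about 80 g: skirt 65 mm diameter, 25 mm high, with a round grip knob on top. Origin: centre of the skirt's lower edge, z up, 191 mm above the shelf when seated. At the start cap x agrees with jug x within 0.05 rad. A part-turn lug cap, turning easily between two hard stops; until released it lifts no more than 2 mm, then comes straight off (20 mm clears the neck).
- cap_grip (a point): Centre of the cap's round, smooth, rather slippery grip knob, 40 mm above the cap's origin. Knob: upright cylinder 26 mm in diameter and 30 mm high, on the cap's axis, 216 to 246 mm above the shelf when seated. Gripped with 40 N it turns the cap easily but slips at a stop, at 0.1 to 0.5 N m.
- cap_seat (a point): Where the cap's origin sits, on the jug's axis, axes as the jug's. Angles of cap x from jug x: the wrong way the cap stops dead at 0.10 to 0.15 rad; the right way it is released from 0.82 rad on and stops at about 1.14 rad. Which way is right, clockwise or counter-clockwise from above, differs from start to start and cannot be seen.
- reject: The reject: small white refill bottle, 70 g, with a flat square card tag 50 x 50 x 3 mm round its neck at 72 to 75 mm height. Body 42 mm diameter up to 56 mm, then a 22 mm neck; closed grey cap 28 mm diameter from 80 to 112 mm (the top), the place to grip. Origin: centre of its underside, z up. Stands at any of the three places of the row.
- reject_mid (a point): Point on the reject bottle's axis, 55 mm above its underside.
- bottle_1: Good refill bottle, just like the reject but without the tag: leave it standing.
- bottle_2: Good refill bottle, just like the reject but without the tag: leave it standing.
- mat: Fixed black rubber mat 100 (x) x 300 (y) x 4 mm on which the three bottles stand in a row along its y, 95 mm apart. Origin: centre of its underside.
- bin: The side bin: fixed open grey box 170 x 170 mm outside, 70 mm high, walls and floor 5 mm. Origin: centre of its underside.
- bin_in (a point): Centre of the side bin's inner floor.
- jar: Bystander: glass jar with bail latch, 76 dia, 87 high mm; not to be moved. Origin: centre of its underside.
- funnel: Bystander: stubby grey funnel standing mouth down, 90 dia, 70 high mm; not to be moved. Origin: centre of its underside.
- scrub_block: Bystander: wood scrub block 110 x 55 x 40 high mm; not to be moved. Origin: centre of its underside.
- spray_bottle: Bystander: blue trigger spray bottle, 68 dia, 215 high mm; not to be moved. Origin: centre of its underside.
- dosing_cup: Bystander: small clear cup, 56 dia, 50 high mm; not to be moved. Origin: centre of its underside.
- tin: Bystander: bare metal can, 70 dia, 80 high mm; not to be moved. Origin: centre of its underside.

How it is judged:
On the way, in this order (a step that is already met when the one before it is completed fails the run):
1. the tagged bottle lies or stands in the side bin, let go (x of reject_mid in the frame of bin_in between -0.08 and 0.08 m and y of reject_mid in the frame of bin_in between -0.08 and 0.08 m and height (world z) of reject_mid below 0.09 m and contact force between the fingers and reject below 0.05 N and linear speed of reject below 0.05 m/s), for 0.2 s.
2. the cap has been turned loose (over 37 degrees) while still on the neck (angle between the x axis of cap and the x axis of jug, either way round above 0.65 rad and z of cap in the frame of jug below 0.199 m), for 0.1 s.
At the end, for the whole second after the job is handed in: The cap is held in the fingers, still, its lower edge at least 45 mm above where it sat (so clear of the neck), touching nothing but the gripper; the tagged bottle is in the side bin, released; the good bottles stand upright within 3 cm of where they were (all of step 1 and height (world z) of cap above 0.236 m and contact force between the fingers and cap above 1 N and contact force between cap and jug below 0.05 N and linear speed of cap below 0.03 m/s and angle between each of bottle_1, bottle_2's own z axis and vertical below 0.15 rad and distance of each of bottle_1, bottle_2 from where it was at the start of the episode below 0.03 m and contact force between cap and jar below 0.05 N and contact force between cap and funnel below 0.05 N and contact force between cap and scrub_block below 0.05 N and contact force between cap and spray_bottle below 0.05 N and contact force between cap and dosing_cup below 0.05 N and contact force between cap and tin below 0.05 N and contact force between cap and bottle_1 below 0.05 N and contact force between cap and bottle_2 below 0.05 N and contact force between cap and reject below 0.05 N and contact force between cap and bin below 0.05 N); the arm keeps its last pose, push and grip.
It fails at once if a bystander or a good bottle was moved more than 4 cm (distance of any of jar, funnel, scrub_block, spray_bottle, dosing_cup, tin, bottle_1, bottle_2 from where it was at the start of the episode above 0.04 m).
It also fails if it takes over 61 s, if anything falls off the work surface, if the arm or the gripper's body presses on something with over 40 N, if the wrist force passes 120 N, or if a joint passes its speed limit or range.

## Robot

A 7-joint arm with a two-finger parallel gripper is mounted at the origin on the work surface. World frame = base frame: x ahead of the robot, y to its left, z up, the work surface at z = 0. Lengths are in m, angles in rad, forces in N, time in s.
With the tool pointing down it reaches from about 0.4 to 0.85 m from the base axis. Payload 4.5 kg.
Tool frame: the origin (TCP) lies midway between the tips of the shut fingers; the grasp point (between the pads) lies 19 mm behind it; z points along the fingers, y is the direction in which the jaws open and shut (so a half turn about z gives the same grasp; the last joint's range is limited). The gripper opens to 88 mm and grips with 3 to 60 N. Pads are 18 mm wide; open, the fingers measure 123 mm over their backs; the gripper's body (75 mm by 187 mm) begins 45 mm behind the grasp point.
Start: joints at [-1.124, 0.689, -0.195, 1.565, 0.157, 0.902, -0.215], TCP at [0.251, 0.573, 0.239] pointing down, gripper open.
Joint ranges: [-3.01, 3.01], [-0.46, 2.08], [-1.47, 1.51], [0.13, 2.56], [-1, 4.14], [0.04, 2.09], [-2.66, 2.66]. Speed limits (rad/s): [2.57, 2.57, 3.14, 3.14, 3.14, 3.14, 3.14].

## Interface

Orientations are given as a unit quaternion [x, y, z, w].
In Python, from plant import r gives the robot as it stands.
- The arm moves only by the tool play_rows, never from a script. Its argument "targets" is a list of rows, each an object of numbers: "jaw": the closure, from 0 (fully open) to 1 (shut); "dx", "dy", "dz": the shift along the tool's x, y, z in m; "yaw": the turn about the tool's z in rad. A call has exactly 5 rows; each row shifts and turns the pose as measured when the row begins, along the tool's axes as they then stand; what a row does not reach is not made up. A row lasts 1/10 s, in which the tool goes at most 50 mm and 8.59 degrees, less where a joint would pass 70% of its speed; a pose out of reach is approached as far as the arm can. A call with a gripper value outside its range is refused whole. The fingers move at their own pace and stop on an object; "squeeze" is the grip in N (left out, the last holds). Time passes only in rows, so rows that do not move let the fingers close, or fill a call up. It gives the time, the measured TCP pose, the force and the opening at its end, in the units of the state.
- r.get_state(): the state, without advancing time (a new reading comes with each control period).
- r.snapshot(name): name is "scene" or "top"; returns a dict with "frame" (420x560x3 uint8, red, green, blue), "z_map" (420x560 float32, m along the optical axis (not along the pixel's ray), 0 where there is no reading), "mtx" (3x3 intrinsics, pixels), "dist_coeffs" ([k1, k2, p1, p2, k3] as OpenCV has them; the pictures are not rectified), "position" and "orientation" of the camera in the world. Camera axes: x right, y up, looking along -z (the intrinsics and any distortion apply to the point x, -y, -z); pixel columns grow to the right and rows downward; lengths in m; the calibration is good to about 2 mm. A picture is of the moment at which its call begins.
- r.finish_job(): hands the job in, once; it reports no verdict.
The state is a dict: "clock": time; "q": joint angles; "qd": joint speeds; "joint_torque": joint torques, N m; "tool_pos": TCP position; "eef_rot": TCP orientation; "contact_force": force on the tool from outside, world axes, zero at the start; "moment": the same for the moment, N m; "opening": opening from 0.0 (shut) to 1.0 (fully open).
Only numpy, scipy, OpenCV 4.12 (cv2) and the standard library are available. Lean on these libraries where they do the work, as an engineer would, in place of code of your own. Each camera call takes 0.05 s, during which the arm holds its last target.

## Working session

There is one attempt and no reset: what is moved stays moved. The work goes in short steps, Python scripts to look and compute and a tool call to move; the robot and the scene stay as the last step left them, time stands still between calls to the robot, and variables do not carry over. Pictures are saved under pics/ and viewed, and the job is handed in when it is done.

Besides the shell and the picture viewer there is one more tool, called after "Emit:" as name(argument=value, ...), one argument or row to a line, values as JSON. play_rows: Moves the arm, as the interface text tells. Its arguments: {"type":"object","properties":{"targets":{"type":"array"},"squeeze":{"type":"number"}},"required":["targets"]}

```bash
ls; mkdir -p pics
python3 - <<'E'
from plant import r
import cv2,numpy as np,pickle
s=r.get_state(); print(s)
d={}
for n in("scene","top"):
    o=r.snapshot(n); d[n]=o
    cv2.imwrite(f"pics/{n}0.png",o["frame"][:,:,::-1]); print(n,o["mtx"],o["dist_coeffs"],o["position"],o["orientation"])
pickle.dump(d,open("d0.pkl","wb"))
E
```

```text
pics
{'clock': 0.0, 'q': array([-1.12420697,  0.68998062, -0.19450496,  1.56634523,  0.15731485,
        0.90252217, -0.21510623]), 'qd': array([-0.00028005,  0.00102006,  0.00121979, -0.0011935 ,  0.00026914,
       -0.00033277, -0.00077738]), 'joint_torque': array([-1.64292724e-04, -5.27567983e+01, -1.26668762e+00, -1.53426701e+01,
       -5.25709928e-02,  6.68105960e-03,  1.74623706e-04]), 'tool_pos': array([0.25052668, 0.57189153, 0.23791161]), 'eef_rot': array([ 2.04892915e-01,  9.78783953e-01, -9.24266781e-04, -1.13660235e-04]), 'contact_force': array([-0.16372534,  0.46078468,  0.3158645 ]), 'moment': array([ 0.04381006, -0.00680596, -0.01961005]), 'opening': 1.0042466968886925}
scene [[386.53171687   0.         275.24510454]
 [  0.         386.53171687 203.10605853]
 [  0.           0.           1.        ]] [-0.0964636  0.         0.         0.         0.       ] [ 0.88410785 -0.67250306  0.77080804] [0.41696566 0.10942348 0.21641955 0.87597301]
top [[508.80401365   0.         279.97235829]
 [  0.         508.80401365 213.48907493]
 [  0.           0.           1.        ]] [-0.07993405  0.          0.          0.          0.        ] [0.30010286 0.01600814 1.304517  ] [-0.06857071  0.07606948  0.72952634 -0.67624168]
```

View pics/scene0.png

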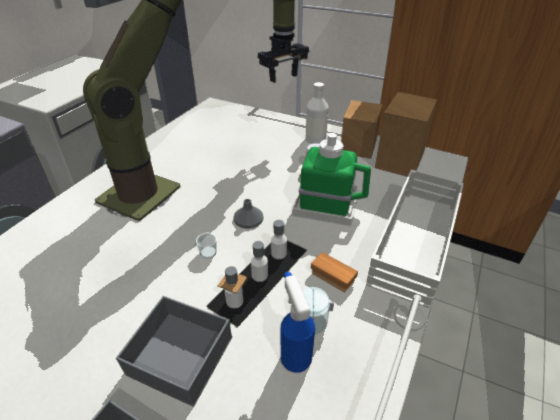

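View pics/top0.png

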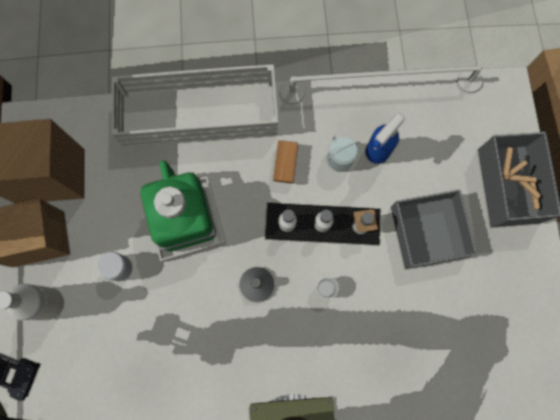

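The top view shows the row at about (288,220), (324,220) and (367,220), with the tagged bottle rightmost. The bin is at (433,230), the jug cap at (170,202), and the spray bottle at (382,143).

```bash
cat > h.py <<'E'
import numpy as np,cv2
from scipy.spatial.transform import Rotation as R
def cloud(o):
    h,w=o["z_map"].shape
    u,v=np.meshgrid(np.arange(w),np.arange(h))
    n=cv2.undistortPoints(np.stack([u,v],-1).reshape(-1,1,2).astype(float),o["mtx"],o["dist_coeffs"]).reshape(h,w,2)
    z=o["z_map"].astype(float)
    p=np.stack([n[...,0]*z,-n[...,1]*z,-z],-1)
    return p@R.from_quat(o["orientation"]).as_matrix().T+o["position"]
def yaw():pass
E
python3 - <<'E'
import pickle
from h import *
d=pickle.load(open("d0.pkl","rb"))
for n in d:
    o=d[n];c=cloud(o);o["c"]=c
    ok=o["z_map"]>0
    print(n,ok.mean())
c=d["top"]["c"]
for nm,u,v in[("cap",170,202),("b1",288,218),("b2",324,218),("rej",368,216),("bin",433,230),("table",220,300),("spray",395,130)]:
    print(nm,c[v,u])
im=d["top"]["frame"][:,:,::-1]
cv2.imwrite("pics/t1.png",cv2.resize(im[170:280,250:490],None,fx=3.3,fy=3.3,interpolation=cv2.INTER_CUBIC))
cv2.imwrite("pics/t2.png",cv2.resize(im[150:270,120:260],None,fx=4.5,fy=4.5,interpolation=cv2.INTER_CUBIC))
P=np.concatenate([d[n]["c"][d[n]["z_map"]>0] for n in d])
# top pts per band near row
for lo,hi,nm,b in[(.110,.120,"bottle tops",None),(.105,.113,"b",None)]:
    pass
m=(P[:,2]>.1)&(P[:,2]<.125)&(P[:,0]>.3)&(P[:,0]<.8)&(P[:,1]<.3)
Q=P[m]
from scipy.cluster.hierarchy import fcluster,linkage
l=fcluster(linkage(Q[:,:2],'single'),.012,'distance')
for k in set(l):
    q=Q[l==k]
    if len(q)>15: print("z~.11",len(q),q.mean(0),q.min(0),q.max(0),(q[:,:2].min(0)+q[:,:2].max(0))/2)
for lo,hi in[(.205,.22),(.225,.26)]:
    m=(P[:,2]>lo)&(P[:,2]<hi)&(P[:,0]>.3)&(P[:,0]<.8);Q=P[m]
    l=fcluster(linkage(Q[:,:2],'single'),.012,'distance')
    for k in set(l):
        q=Q[l==k]
        if len(q)>15: print(lo,len(q),q.mean(0),q.min(0),q.max(0),(q[:,:2].min(0)+q[:,:2].max(0))/2)
m=(P[:,2]>.06)&(P[:,2]<.08);Q=P[m]
l=fcluster(linkage(Q[:,:2],'single'),.012,'distance')
for k in set(l):
        q=Q[l==k]
        if len(q)>100: print("z.07",len(q),q.mean(0),q.min(0),q.max(0))
E
```

```text
scene 0.9961607142857143
top 0.9960926870748299
cap [0.56379417 0.23042942 0.24010741]
b1 [ 0.53385187 -0.02433852  0.11712661]
b2 [ 0.52812017 -0.11024816  0.1132493 ]
rej [ 0.52439542 -0.21542183  0.11643626]
bin [ 0.49559586 -0.40402596  0.00356462]
table [ 0.35851023  0.16059504 -0.00138988]
spray [ 0.70207044 -0.28216913  0.20965664]
z~.11 1250 [ 0.58655683 -0.61133767  0.10720215] [ 0.48916279 -0.70104781  0.10003368] [ 0.71174199 -0.55487419  0.11603564] [ 0.60045239 -0.627961  ]
z~.11 346 [0.78755928 0.10974693 0.10197261] [ 0.78254819 -0.02140685  0.10000026] [0.7995384  0.29862459 0.10653804] [0.79104329 0.13860887]
z~.11 62 [0.68169299 0.25211275 0.11265835] [0.67141538 0.24652067 0.10043987] [0.69053709 0.26051258 0.12473462] [0.68097624 0.25351662]
z~.11 503 [0.56921564 0.18071222 0.11271143] [0.48757338 0.15327894 0.10019039] [0.65433118 0.28483667 0.12499887] [0.57095228 0.21905781]
z~.11 309 [ 0.71989827 -0.30181266  0.11371277] [ 0.68405592 -0.31819455  0.10033023] [ 0.75006735 -0.25687084  0.12493993] [ 0.71706164 -0.2875327 ]
z~.11 27 [ 0.72285276 -0.24919531  0.11
[... 4063 characters left out ...]
92  0.06818657] [ 0.39824007 -0.48849576  0.06002242] [ 0.58584416 -0.29814704  0.0778634 ]
z.07 319 [ 0.52056305 -0.21777878  0.07666693] [ 0.49366674 -0.2437971   0.06013272] [ 0.54820037 -0.18829337  0.07999494]
z.07 230 [ 0.53353072 -0.11981942  0.06736952] [ 0.51270006 -0.13918171  0.06005522] [ 0.55325834 -0.09496717  0.07963664]
z.07 209 [ 0.54066187 -0.03002452  0.06695624] [ 0.52075878 -0.0481346   0.06012822] [ 0.56160266 -0.00345616  0.07984884]
z.07 168 [-0.65634813  1.71877519  0.06992236] [-0.9049044   1.69900266  0.06020655] [-0.41527643  1.73630195  0.0799191 ]
z.07 273 [0.09132342 1.71932022 0.06993646] [-0.20209606  1.70249981  0.06002763] [0.37165217 1.73925165 0.07982319]
```

View pics/t1.png

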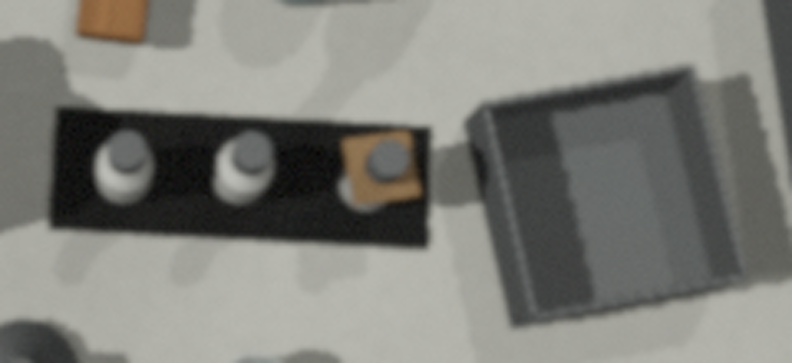

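View pics/t2.png

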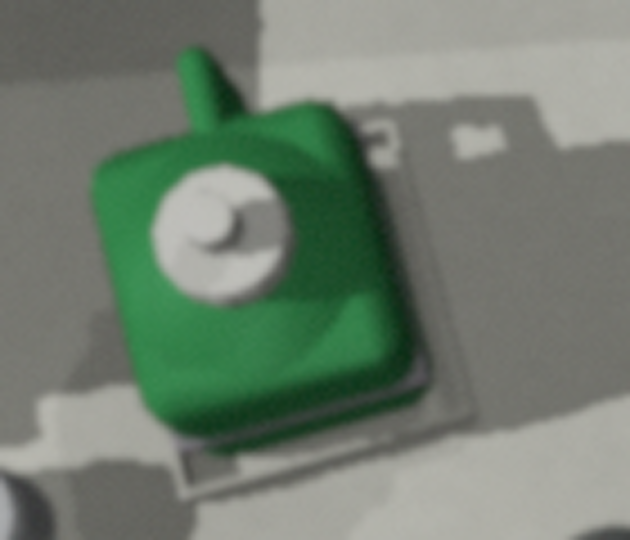

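Emit:
play_rows(
  targets=[
    {"jaw": 0, "dx": 0, "dy": 0, "dz": -0.045, "yaw": 0},
    {"jaw": 0, "dx": -0.033, "dy": -0.036, "dz": 0, "yaw": 0},
    {"jaw": 0, "dx": -0.033, "dy": -0.036, "dz": 0, "yaw": 0},
    {"jaw": 0, "dx": -0.033, "dy": -0.036, "dz": 0, "yaw": 0},
    {"jaw": 0, "dx": -0.033, "dy": -0.036, "dz": 0, "yaw": 0},
  ],
  squeeze=30,
)

```text
clock: 0.6
tool_pos: [0.3106, 0.3919, 0.2824]
eef_rot: [0.199, 0.98, 0.001, -0.002]
contact_force: [1.6, 0.2, 0.3]
opening: 1.001
```

Emit:
play_rows(
  targets=[
    {"jaw": 0, "dx": -0.033, "dy": -0.036, "dz": 0, "yaw": 0},
    {"jaw": 0, "dx": -0.033, "dy": -0.036, "dz": 0, "yaw": 0},
    {"jaw": 0, "dx": -0.033, "dy": -0.036, "dz": 0, "yaw": 0},
    {"jaw": 0, "dx": -0.033, "dy": -0.036, "dz": 0, "yaw": 0},
    {"jaw": 0, "dx": -0.033, "dy": -0.036, "dz": 0, "yaw": 0},
  ],
)

```text
clock: 1.1
tool_pos: [0.3922, 0.1555, 0.2811]
eef_rot: [0.198, 0.98, 0.0, -0.002]
contact_force: [2.2, -0.5, -0.1]
opening: 1.001
```

Emit:
play_rows(
  targets=[
    {"jaw": 0, "dx": -0.033, "dy": -0.036, "dz": 0, "yaw": 0},
    {"jaw": 0, "dx": -0.033, "dy": -0.036, "dz": 0, "yaw": 0},
    {"jaw": 0, "dx": -0.033, "dy": -0.036, "dz": 0, "yaw": 0},
    {"jaw": 0, "dx": -0.033, "dy": -0.036, "dz": 0, "yaw": 0},
    {"jaw": 0, "dx": -0.033, "dy": -0.036, "dz": 0, "yaw": 0},
  ],
)

```text
clock: 1.6
tool_pos: [0.474, -0.0808, 0.2802]
eef_rot: [0.197, 0.98, 0.0, -0.003]
contact_force: [1.1, 0.8, -0.7]
opening: 0.998
```

```bash
cat >> h.py <<'E'
def rel(s,x,y,z):
    M=R.from_quat(s["eef_rot"]).as_matrix()
    print("t",round(s["clock"],2),"pos",s["tool_pos"].round(4),"q",s["q"].round(2),"jaw ang deg",np.degrees(np.arctan2(M[1,1],M[0,1])).round(1),"zaxis",M[:,2].round(3),"open",s["opening"].round(3),"F",s["contact_force"].round(2))
    print("tool delta",(M.T@(np.array([x,y,z])-s["tool_pos"])).round(4))
E
python3 -c "
from h import *
from plant import r
rel(r.get_state(),.522,-.216,.19)"
```

```text
Traceback (most recent call last):
  File "h.py", line 13, in rel
    print("t",round(s["clock"],2),"pos",s["tool_pos"].round(4),"q",s["q"].round(2),"jaw ang deg",np.degrees(np.arctan2(M[1,1],M[0,1])).round(1),"zaxis",M[:,2].round(3),"open",s["opening"].round(3),"F",s["contact_force"].round(2))
                                                                                                                                                                               ^^^^^^^^^^^^^^^^^^
AttributeError: 'float' object has no attribute 'round'
```

```bash
sed -i 's/s\["opening"\].round(3)/round(float(s["opening"]),3)/' h.py
cat > st.py <<'E'
import sys
from h import *
from plant import r
rel(r.get_state(),*map(float,sys.argv[1:4]))
E
python3 st.py .522 -.216 .19
```

```text
t 1.6 pos [ 0.474  -0.0808  0.2802] q [ 0.21  0.45 -0.21  1.93  0.13  0.78  1.11] jaw ang deg 67.2 zaxis [-0.005  0.001 -1.   ] open 0.998 F [ 1.15  0.82 -0.68]
tool delta [-0.0971 -0.106   0.0898]
```

Emit:
play_rows(
  targets=[
    {"jaw": 0.3, "dx": -0.033, "dy": -0.036, "dz": 0.01, "yaw": 0},
    {"jaw": 0.3, "dx": -0.033, "dy": -0.036, "dz": 0.01, "yaw": 0},
    {"jaw": 0.3, "dx": -0.031, "dy": -0.034, "dz": 0.01, "yaw": 0},
    {"jaw": 0.3, "dx": 0, "dy": 0, "dz": 0.02, "yaw": 0},
    {"jaw": 0.3, "dx": 0, "dy": 0, "dz": 0.02, "yaw": 0},
  ],
)

```text
clock: 2.1
tool_pos: [0.5236, -0.229, 0.2091]
eef_rot: [0.204, 0.979, -0.002, 0.001]
contact_force: [-0.4, 1.5, -0.4]
opening: 0.702
```

```bash
python3 st.py .522 -.216 .078
python3 - <<'E'
from plant import r
import cv2
a=r.snapshot("scene")["frame"][:,:,::-1]
cv2.imwrite("pics/s2.png",cv2.resize(a[150:350,150:400],None,fx=3,fy=3,interpolation=cv2.INTER_CUBIC))
E
```

```text
t 2.1 pos [ 0.5236 -0.229   0.2091] q [ 0.44  0.65 -0.18  1.77  0.17  0.73  1.33] jaw ang deg 66.4 zaxis [ 0.001 -0.004 -1.   ] open 0.702 F [-0.37  1.54 -0.44]
tool delta [0.0071 0.0118 0.1311]
```

View pics/s2.png

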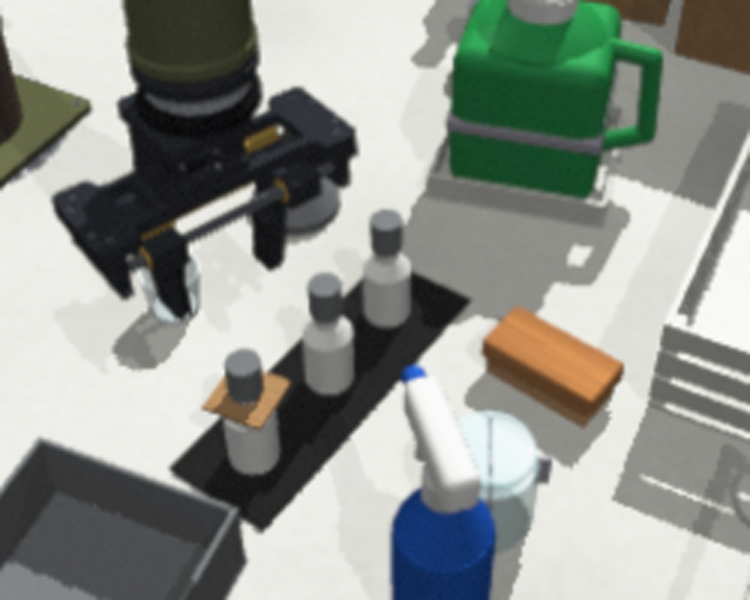

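The gripper is high over the row, left-behind in this view. The tagged bottle's cap is at about (243,375) in the crop, unobstructed.

Emit:
play_rows(
  targets=[
    {"jaw": 0.3, "dx": 0.007, "dy": 0.012, "dz": 0.0, "yaw": 0},
    {"jaw": 0.3, "dx": 0, "dy": 0, "dz": 0.03, "yaw": 0},
    {"jaw": 0.3, "dx": 0, "dy": 0, "dz": 0.03, "yaw": 0},
    {"jaw": 0.3, "dx": 0, "dy": 0, "dz": 0.02, "yaw": 0},
    {"jaw": 0.3, "dx": 0, "dy": 0, "dz": 0, "yaw": 0},
  ],
)

```text
clock: 2.65
tool_pos: [0.5209, -0.2085, 0.1267]
eef_rot: [0.202, 0.979, -0.0, -0.001]
contact_force: [-0.3, 0.5, 1.0]
opening: 0.701
```

```bash
python3 st.py .522 -.216 .087
```

```text
t 2.65 pos [ 0.5209 -0.2085  0.1267] q [ 0.38  0.77 -0.15  1.86  0.2   0.53  1.27] jaw ang deg 66.7 zaxis [-0.001 -0.001 -1.   ] open 0.701 F [-0.28  0.46  0.95]
tool delta [-0.004  -0.0064  0.0397]
```

Emit:
play_rows(
  targets=[
    {"jaw": 0.3, "dx": -0.004, "dy": -0.006, "dz": 0.0, "yaw": 0},
    {"jaw": 0.3, "dx": 0, "dy": 0, "dz": 0.02, "yaw": 0},
    {"jaw": 0.3, "dx": 0, "dy": 0, "dz": 0.019, "yaw": 0},
    {"jaw": 0.3, "dx": 0, "dy": 0, "dz": 0, "yaw": 0},
    {"jaw": 0.3, "dx": 0, "dy": 0, "dz": 0, "yaw": 0},
  ],
)

```text
clock: 3.15
tool_pos: [0.5279, -0.2153, 0.095]
eef_rot: [0.201, 0.98, -0.001, 0.006]
contact_force: [0.1, 0.3, -0.2]
opening: 0.698
```

```bash
python3 st.py .522 -.216 .087;python3 - <<'E'
from plant import r
import cv2
a=r.snapshot("scene")["frame"][:,:,::-1]
cv2.imwrite("pics/s3.png",cv2.resize(a[200:350,150:340],None,fx=4,fy=4,interpolation=cv2.INTER_CUBIC))
E
```

```text
t 3.15 pos [ 0.5279 -0.2153  0.095 ] q [ 0.38  0.82 -0.13  1.86  0.22  0.46  1.27] jaw ang deg 66.9 zaxis [ 0.011 -0.004 -1.   ] open 0.698 F [ 0.06  0.35 -0.19]
tool delta [ 0.0053 -0.003   0.008 ]
```

View pics/s3.png

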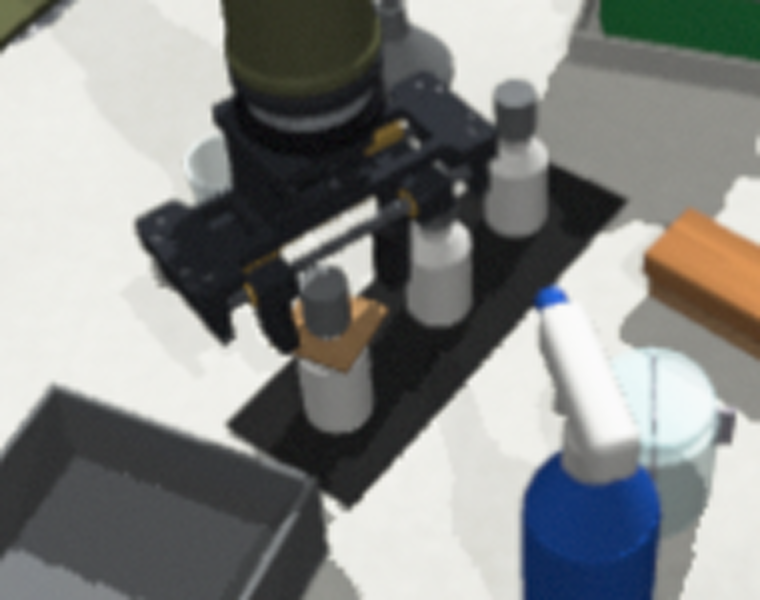

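```bash
cat >> h.py <<'E'
def proj(o,P):
    c=(np.atleast_2d(P)-o["position"])@R.from_quat(o["orientation"]).as_matrix()
    c=c*[1,-1,-1]
    return cv2.projectPoints(c,np.zeros(3),np.zeros(3),o["mtx"],o["dist_coeffs"])[0].reshape(-1,2)
E
python3 - <<'E'
from h import *
import pickle
from plant import r
d=pickle.load(open("d0.pkl","rb"))
s=r.get_state();M=R.from_quat(s["eef_rot"]).as_matrix();t=s["tool_pos"]
pts=[t+M@np.array([0,y,z]) for y,z in((0,-.019),(.031,0),(-.031,0),(.031,-.038),(-.031,-.038))]
o=d["scene"]
print((proj(o,np.array(pts))-[150,200])*4)
print((proj(o,[[.522,-.216,.116],[.522,-.216,.1],[.522,-.216,.004]])-[150,200])*4)
o=d["top"]; print(proj(o,[[.522,-.216,.116],[.5223,-.2155,.004]]))
a=r.snapshot("top")["frame"][:,:,::-1]
cv2.imwrite("pics/t3.png",cv2.resize(a[160:280,300:480],None,fx=4,fy=4,interpolation=cv2.INTER_CUBIC))
E
```

```text
[[335.84232183 286.79514381]
 [383.45265044 282.93064562]
 [292.75083975 336.39310408]
 [378.82852088 237.28775258]
 [285.27942115 290.84536806]]
[[326.17104653 281.74280838]
 [328.58272789 300.58222581]
 [342.00839401 404.56377133]]
[[368.31872544 216.99803368]
 [360.69792379 225.37006726]]
```

View pics/t3.png

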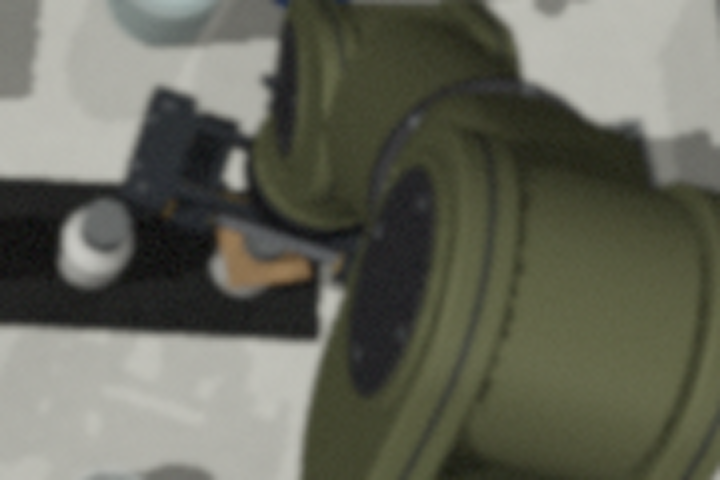

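The image agrees with the projected bottle axis: the cap top is near (327,283) in the crop against a predicted (326,282). I'll correct the 5 mm offset and close.

Emit:
play_rows(
  targets=[
    {"jaw": 0.3, "dx": 0.005, "dy": -0.003, "dz": 0.006, "yaw": 0},
    {"jaw": 0.3, "dx": 0, "dy": 0, "dz": 0, "yaw": 0},
    {"jaw": 0.9, "dx": 0, "dy": 0, "dz": 0, "yaw": 0},
    {"jaw": 0.9, "dx": 0, "dy": 0, "dz": 0, "yaw": 0},
    {"jaw": 0.9, "dx": 0, "dy": 0, "dz": 0, "yaw": 0},
  ],
)

```text
clock: 3.75
tool_pos: [0.5226, -0.2169, 0.091]
eef_rot: [0.201, 0.98, -0.001, 0.007]
contact_force: [-0.8, 0.7, 0.3]
opening: 0.454
```

```bash
python3 st.py .522 -.216 .087
```

```text
t 3.75 pos [ 0.5226 -0.2169  0.091 ] q [ 0.39  0.82 -0.13  1.88  0.22  0.44  1.26] jaw ang deg 66.8 zaxis [ 0.014 -0.005 -1.   ] open 0.454 F [-0.77  0.66  0.34]
tool delta [0.0009 0.0006 0.004 ]
```

Still closing; next call closes fully and lifts slightly.

Emit:
play_rows(
  targets=[
    {"jaw": 0.9, "dx": 0, "dy": 0, "dz": 0, "yaw": 0},
    {"jaw": 0.9, "dx": 0, "dy": 0, "dz": 0, "yaw": 0},
    {"jaw": 0.9, "dx": 0, "dy": 0, "dz": 0, "yaw": 0},
    {"jaw": 0.9, "dx": 0, "dy": 0, "dz": 0, "yaw": 0},
    {"jaw": 0.9, "dx": 0, "dy": 0, "dz": 0, "yaw": 0},
  ],
)

```text
clock: 4.25
tool_pos: [0.5227, -0.2169, 0.091]
eef_rot: [0.201, 0.98, -0.001, 0.007]
contact_force: [-0.2, 0.8, 0.8]
opening: 0.306
```

```bash
python3 st.py .493 -.395 .2
```

```text
t 4.25 pos [ 0.5227 -0.2169  0.091 ] q [ 0.39  0.82 -0.13  1.88  0.22  0.44  1.26] jaw ang deg 66.8 zaxis [ 0.014 -0.005 -1.   ] open 0.306 F [-0.2   0.75  0.78]
tool delta [-0.0444 -0.1753 -0.1085]
```

Opening is 27 mm, which fits the 28 mm cap. Lifting.

Emit:
play_rows(
  targets=[
    {"jaw": 0.9, "dx": 0, "dy": 0, "dz": -0.02, "yaw": 0},
    {"jaw": 0.9, "dx": 0, "dy": 0, "dz": -0.03, "yaw": 0},
    {"jaw": 0.9, "dx": 0, "dy": 0, "dz": -0.035, "yaw": 0},
    {"jaw": 0.9, "dx": 0, "dy": 0, "dz": -0.035, "yaw": 0},
    {"jaw": 0.9, "dx": 0, "dy": 0, "dz": 0, "yaw": 0},
  ],
)

```text
clock: 4.75
tool_pos: [0.52, -0.2156, 0.2133]
eef_rot: [0.2, 0.98, -0.001, 0.005]
contact_force: [0.7, 0.2, -1.3]
opening: 0.309
```

```bash
python3 st.py .493 -.395 .2;python3 - <<'E'
from plant import r
import cv2
a=r.snapshot("scene")["frame"][:,:,::-1]
cv2.imwrite("pics/s4.png",cv2.resize(a[180:370,110:340],None,fx=3,fy=3,interpolation=cv2.INTER_CUBIC))
E
```

```text
t 4.75 pos [ 0.52   -0.2156  0.2133] q [ 0.42  0.64 -0.19  1.79  0.17  0.72  1.31] jaw ang deg 66.9 zaxis [ 0.009 -0.003 -1.   ] open 0.309 F [ 0.74  0.22 -1.27]
tool delta [-0.0455 -0.1756  0.0137]
```

View pics/s4.png

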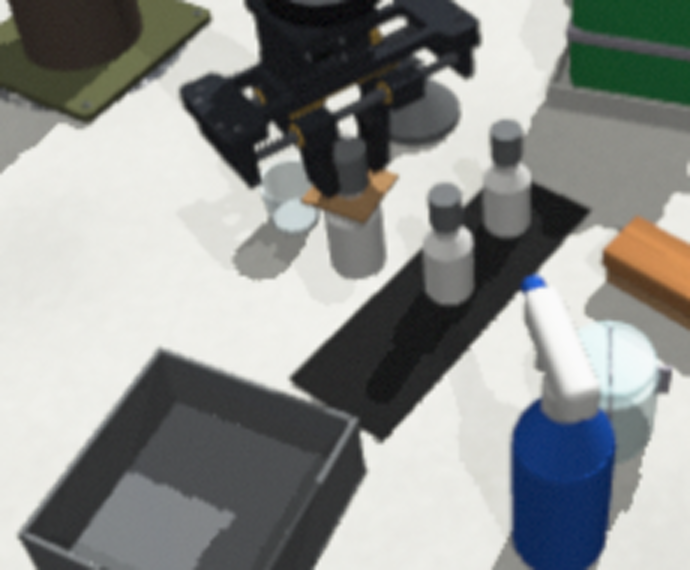

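The tagged bottle hangs in the fingers at (355,215) in the crop, and the other two stand untouched. Moving over the bin.

Emit:
play_rows(
  targets=[
    {"jaw": 0.9, "dx": -0.006, "dy": -0.025, "dz": 0, "yaw": 0},
    {"jaw": 0.9, "dx": -0.012, "dy": -0.045, "dz": 0, "yaw": 0},
    {"jaw": 0.9, "dx": -0.012, "dy": -0.045, "dz": 0, "yaw": 0},
    {"jaw": 0.9, "dx": -0.01, "dy": -0.04, "dz": 0, "yaw": 0},
    {"jaw": 0.9, "dx": -0.005, "dy": -0.015, "dz": 0, "yaw": 0},
  ],
)

```text
clock: 5.3
tool_pos: [0.4918, -0.3881, 0.2044]
eef_rot: [0.195, 0.981, 0.003, -0.002]
contact_force: [-0.3, -0.6, -1.1]
opening: 0.311
```

```bash
python3 st.py .493 -.393 .098
```

```text
t 5.3 pos [ 0.4918 -0.3881  0.2044] q [ 0.71  0.73 -0.21  1.59  0.19  0.84  1.61] jaw ang deg 67.5 zaxis [-0.003  0.006 -1.   ] open 0.311 F [-0.32 -0.57 -1.11]
tool delta [-0.0035 -0.0046  0.1063]
```

Emit:
play_rows(
  targets=[
    {"jaw": 0.9, "dx": 0, "dy": 0, "dz": 0.03, "yaw": 0},
    {"jaw": 0.9, "dx": 0, "dy": 0, "dz": 0.03, "yaw": 0},
    {"jaw": 0.9, "dx": 0, "dy": 0, "dz": 0.03, "yaw": 0},
    {"jaw": 0.9, "dx": 0, "dy": 0, "dz": 0.01, "yaw": 0},
    {"jaw": 0.9, "dx": 0, "dy": 0, "dz": 0.0, "yaw": 0},
  ],
)

```text
clock: 5.8
tool_pos: [0.4889, -0.3876, 0.0958]
eef_rot: [0.197, 0.98, 0.004, -0.005]
contact_force: [-0.1, 0.9, -0.9]
opening: 0.311
```

```bash
python3 st.py .493 -.393 .095
```

```text
t 5.8 pos [ 0.4889 -0.3876  0.0958] q [ 0.7   0.88 -0.18  1.66  0.23  0.63  1.57] jaw ang deg 67.3 zaxis [-0.008  0.01  -1.   ] open 0.311 F [-0.12  0.85 -0.9 ]
tool delta [-0.0058 -0.0034  0.0007]
```

Emit:
play_rows(
  targets=[
    {"jaw": 0.9, "dx": 0, "dy": 0, "dz": 0.003, "yaw": 0},
    {"jaw": 0.5, "dx": 0, "dy": 0, "dz": 0, "yaw": 0},
    {"jaw": 0.3, "dx": 0, "dy": 0, "dz": 0, "yaw": 0},
    {"jaw": 0.3, "dx": 0, "dy": 0, "dz": 0, "yaw": 0},
    {"jaw": 0.3, "dx": 0, "dy": 0, "dz": 0.0, "yaw": 0},
  ],
)

```text
clock: 6.3
tool_pos: [0.4921, -0.3876, 0.0968]
eef_rot: [0.196, 0.981, 0.003, -0.002]
contact_force: [0.1, 0.4, -0.3]
opening: 0.646
```

Emit:
play_rows(
  targets=[
    {"jaw": 0.3, "dx": 0, "dy": 0, "dz": 0, "yaw": 0},
    {"jaw": 0.3, "dx": 0, "dy": 0, "dz": 0, "yaw": 0},
    {"jaw": 0.3, "dx": 0, "dy": 0, "dz": -0.02, "yaw": 0},
    {"jaw": 0.3, "dx": 0, "dy": 0, "dz": -0.035, "yaw": 0},
    {"jaw": 0.3, "dx": 0, "dy": 0, "dz": -0.045, "yaw": 0},
  ],
)

```text
clock: 6.8
tool_pos: [0.4888, -0.3862, 0.1942]
eef_rot: [0.196, 0.981, 0.006, -0.007]
contact_force: [0.5, 0.0, -0.9]
opening: 0.7
```

```bash
python3 st.py .4 -.2 .3;python3 - <<'E'
from plant import r
import cv2
a=r.snapshot("scene")["frame"][:,:,::-1]
cv2.imwrite("pics/s5.png",cv2.resize(a[180:410,70:340],None,fx=2.6,fy=2.6,interpolation=cv2.INTER_CUBIC))
E
```

```text
t 6.8 pos [ 0.4888 -0.3862  0.1942] q [ 0.72  0.75 -0.22  1.6   0.19  0.84  1.6 ] jaw ang deg 67.4 zaxis [-0.012  0.014 -1.   ] open 0.7 F [ 0.5   0.03 -0.9 ]
tool delta [ 0.1553  0.1387 -0.102 ]
```

View pics/s5.png

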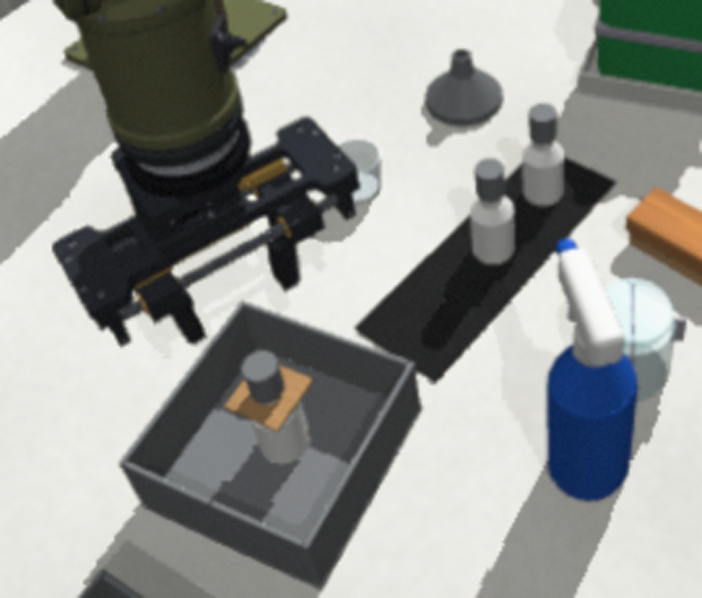

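The reject stands free in the bin (cap at (262,370) in the crop), and the two good bottles are still in place. Next is the jug.

Emit:
play_rows(
  targets=[
    {"jaw": 0.3, "dx": 0, "dy": 0, "dz": -0.045, "yaw": 0},
    {"jaw": 0.3, "dx": 0.008, "dy": 0.03, "dz": -0.035, "yaw": 0},
    {"jaw": 0.3, "dx": 0.012, "dy": 0.046, "dz": -0.01, "yaw": 0},
    {"jaw": 0.3, "dx": 0.012, "dy": 0.046, "dz": -0.01, "yaw": 0},
    {"jaw": 0.3, "dx": 0.012, "dy": 0.046, "dz": 0, "yaw": 0},
  ],
)

```text
clock: 7.35
tool_pos: [0.5177, -0.2237, 0.3071]
eef_rot: [0.205, 0.979, -0.001, 0.004]
contact_force: [1.1, 0.0, 0.0]
opening: 0.702
```

Emit:
play_rows(
  targets=[
    {"jaw": 0.3, "dx": 0.012, "dy": 0.046, "dz": 0, "yaw": 0},
    {"jaw": 0.3, "dx": 0.012, "dy": 0.046, "dz": 0, "yaw": 0},
    {"jaw": 0.3, "dx": 0.012, "dy": 0.046, "dz": 0, "yaw": 0},
    {"jaw": 0.3, "dx": 0.012, "dy": 0.046, "dz": 0, "yaw": 0},
    {"jaw": 0.3, "dx": 0.012, "dy": 0.046, "dz": 0, "yaw": 0},
  ],
)

```text
clock: 7.85
tool_pos: [0.556, 0.0195, 0.3083]
eef_rot: [0.207, 0.978, -0.001, 0.007]
contact_force: [1.1, -1.6, -0.4]
opening: 0.698
```

```bash
python3 st.py .571 .235 .28
```

```text
t 7.85 pos [0.556  0.0195 0.3083] q [ 0.02  0.51 -0.23  1.69  0.15  0.94  0.89] jaw ang deg 66.2 zaxis [ 0.013 -0.005 -1.   ] open 0.698 F [ 1.07 -1.59 -0.38]
tool delta [0.0738 0.2032 0.0274]
```

Emit:
play_rows(
  targets=[
    {"jaw": 0.4, "dx": 0.017, "dy": 0.045, "dz": 0, "yaw": 0},
    {"jaw": 0.4, "dx": 0.017, "dy": 0.045, "dz": 0, "yaw": 0},
    {"jaw": 0.4, "dx": 0.015, "dy": 0.042, "dz": 0, "yaw": 0},
    {"jaw": 0.4, "dx": 0.011, "dy": 0.03, "dz": 0, "yaw": 0},
    {"jaw": 0.4, "dx": 0, "dy": 0, "dz": 0, "yaw": 0},
  ],
)

```text
clock: 8.35
tool_pos: [0.5651, 0.2091, 0.3077]
eef_rot: [0.201, 0.98, 0.002, 0.007]
contact_force: [-0.3, 0.6, 0.2]
opening: 0.597
```

```bash
python3 st.py .571 .235 .28
```

```text
t 8.35 pos [0.5651 0.2091 0.3077] q [-0.3   0.58 -0.23  1.56  0.16  1.    0.59] jaw ang deg 66.8 zaxis [ 0.015  0.002 -1.   ] open 0.597 F [-0.33  0.59  0.2 ]
tool delta [0.0051 0.0259 0.0279]
```

Emit:
play_rows(
  targets=[
    {"jaw": 0.4, "dx": 0.005, "dy": 0.026, "dz": 0, "yaw": 0},
    {"jaw": 0.4, "dx": 0, "dy": 0, "dz": 0.02, "yaw": 0},
    {"jaw": 0.4, "dx": 0, "dy": 0, "dz": 0.01, "yaw": 0},
    {"jaw": 0.4, "dx": 0, "dy": 0, "dz": 0, "yaw": 0},
    {"jaw": 0.4, "dx": 0, "dy": 0, "dz": 0, "yaw": 0},
  ],
)

```text
clock: 8.85
tool_pos: [0.572, 0.2327, 0.2771]
eef_rot: [0.202, 0.979, 0.001, 0.008]
contact_force: [-0.6, -0.4, -0.2]
opening: 0.599
```

```bash
python3 st.py .571 .235 .221;python3 - <<'E'
from h import *
from plant import r
import cv2
s=r.get_state();M=R.from_quat(s["eef_rot"]).as_matrix();t=s["tool_pos"]
for n,u,v in(("scene",270,60),("top",110,130)):
    o=r.snapshot(n);a=o["frame"][:,:,::-1]
    print((proj(o,np.array([[.571,.235,.246],[.571,.235,.216],t,t+M@[0,.026,0],t-M@[0,.026,0]]))-[u,v])*5)
    cv2.imwrite(f"pics/{n}6.png",cv2.resize(a[v:v+110,u:u+130],None,fx=5,fy=5,interpolation=cv2.INTER_CUBIC))
E
```

```text
t 8.85 pos [0.572  0.2327 0.2771] q [-0.34  0.63 -0.22  1.56  0.17  0.96  0.55] jaw ang deg 66.7 zaxis [ 0.017 -0.001 -1.   ] open 0.599 F [-0.57 -0.36 -0.16]
tool delta [0.0028 0.0014 0.0561]
[[308.46195661 374.96729541]
 [304.39167918 421.98613676]
 [313.0297229  326.713663  ]
 [346.28726873 312.54579472]
 [278.89664452 341.2742818 ]]
[[286.0478271  341.37670676]
 [300.55777825 357.23186574]
 [275.62283179 321.16382866]
 [218.17436554 301.5468516 ]
 [333.39256467 340.88092364]]
```

View pics/scene6.png

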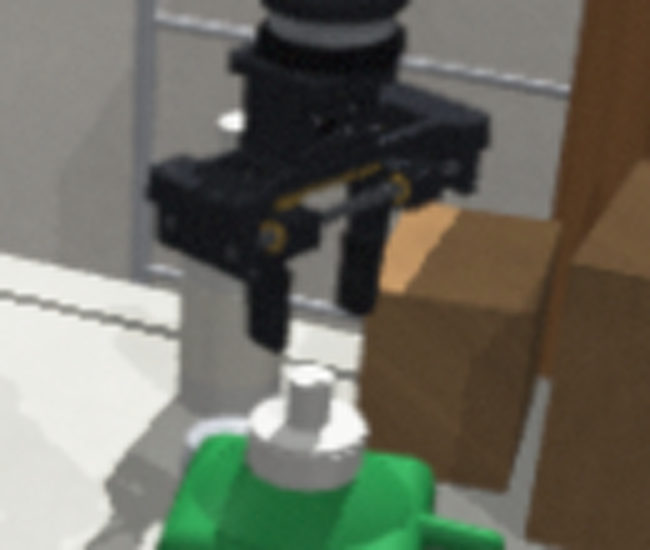

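View pics/top6.png

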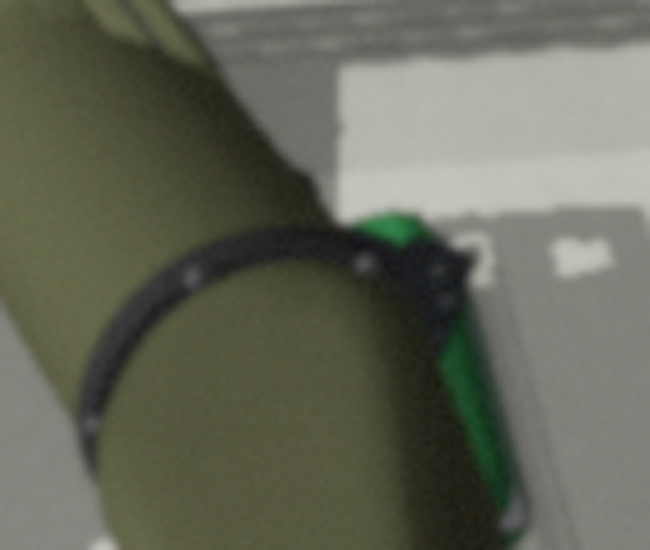

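The knob top is at (310,375) in the scene crop, matching the predicted (308,375). Descending.

Emit:
play_rows(
  targets=[
    {"jaw": 0.4, "dx": 0.003, "dy": 0.001, "dz": 0.02, "yaw": 0},
    {"jaw": 0.4, "dx": 0, "dy": 0, "dz": 0.02, "yaw": 0},
    {"jaw": 0.4, "dx": 0, "dy": 0, "dz": 0.01, "yaw": 0},
    {"jaw": 0.4, "dx": 0, "dy": 0, "dz": 0, "yaw": 0},
    {"jaw": 0.4, "dx": 0, "dy": 0, "dz": 0, "yaw": 0},
  ],
  squeeze=40,
)

```text
clock: 9.45
tool_pos: [0.5739, 0.2339, 0.2304]
eef_rot: [0.204, 0.979, 0.004, 0.012]
contact_force: [-0.5, 0.2, 0.3]
opening: 0.603
```

```bash
python3 st.py .571 .235 .221
```

```text
t 9.45 pos [0.5739 0.2339 0.2304] q [-0.35  0.68 -0.21  1.62  0.19  0.84  0.52] jaw ang deg 66.5 zaxis [ 0.025  0.002 -1.   ] open 0.603 F [-0.48  0.22  0.29]
tool delta [ 0.0033 -0.0002  0.0093]
```

Emit:
play_rows(
  targets=[
    {"jaw": 0.4, "dx": 0.003, "dy": 0, "dz": 0.007, "yaw": 0},
    {"jaw": 0.4, "dx": 0, "dy": 0, "dz": 0, "yaw": 0},
    {"jaw": 0.9, "dx": 0, "dy": 0, "dz": 0, "yaw": 0},
    {"jaw": 0.9, "dx": 0, "dy": 0, "dz": 0, "yaw": 0},
    {"jaw": 0.9, "dx": 0, "dy": 0, "dz": 0, "yaw": 0},
  ],
)

```text
clock: 9.95
tool_pos: [0.5723, 0.2359, 0.2254]
eef_rot: [0.204, 0.979, 0.005, 0.014]
contact_force: [-0.3, -0.2, 0.1]
opening: 0.354
```

Emit:
play_rows(
  targets=[
    {"jaw": 0.9, "dx": 0, "dy": 0, "dz": 0, "yaw": 0},
    {"jaw": 0.9, "dx": 0, "dy": 0, "dz": 0, "yaw": 0},
    {"jaw": 0.9, "dx": 0, "dy": 0, "dz": 0, "yaw": 0},
    {"jaw": 0.9, "dx": 0, "dy": 0, "dz": 0, "yaw": 0},
    {"jaw": 0.9, "dx": 0, "dy": 0, "dz": 0, "yaw": 0},
  ],
)

```text
clock: 10.45
tool_pos: [0.5724, 0.236, 0.2256]
eef_rot: [0.204, 0.979, 0.005, 0.014]
contact_force: [0.2, 0.2, 0.4]
opening: 0.282
```

```bash
sed -i 's/print("tool delta/print("mom",s["moment"].round(3),"tau7",s["joint_torque"][6].round(3));print("tool delta/' h.py; python3 st.py .571 .235 .221
```

```text
t 10.45 pos [0.5724 0.236  0.2256] q [-0.35  0.68 -0.21  1.63  0.19  0.82  0.52] jaw ang deg 66.5 zaxis [ 0.029  0.004 -1.   ] open 0.282 F [0.16 0.24 0.39]
mom [-0.006  0.006 -0.009] tau7 -0.001
tool delta [ 0.001  -0.0015  0.0045]
```

Gripped (opening 25 mm). Trying +yaw, clockwise from above.

Emit:
play_rows(
  targets=[
    {"jaw": 0.9, "dx": 0, "dy": 0, "dz": 0, "yaw": 0.1},
    {"jaw": 0.9, "dx": 0, "dy": 0, "dz": 0, "yaw": 0.1},
    {"jaw": 0.9, "dx": 0, "dy": 0, "dz": 0, "yaw": 0.1},
    {"jaw": 0.9, "dx": 0, "dy": 0, "dz": 0, "yaw": 0.1},
    {"jaw": 0.9, "dx": 0, "dy": 0, "dz": 0, "yaw": 0.05},
  ],
)

```text
clock: 10.95
tool_pos: [0.5749, 0.2358, 0.2263]
eef_rot: [0.421, 0.907, 0.009, 0.015]
contact_force: [-0.7, -0.2, 0.4]
opening: 0.284
```

```bash
python3 st.py .571 .235 .221
```

```text
t 10.95 pos [0.5749 0.2358 0.2263] q [-0.43  0.68 -0.07  1.63  0.08  0.8   0.16] jaw ang deg 40.2 zaxis [ 0.035  0.004 -0.999] open 0.284 F [-0.7  -0.23  0.37]
mom [-0.105  0.042  0.629] tau7 -0.406
tool delta [ 0.002  -0.0036  0.0051]
```

The moment rose to 0.63 N·m after only 0.46 rad, so this looks like a hard stop and the wrong way. Turning counter-clockwise.

Emit:
play_rows(
  targets=[
    {"jaw": 0.9, "dx": 0.001, "dy": -0.002, "dz": 0, "yaw": -0.12},
    {"jaw": 0.9, "dx": 0, "dy": 0, "dz": 0, "yaw": -0.12},
    {"jaw": 0.9, "dx": 0, "dy": 0, "dz": 0, "yaw": -0.12},
    {"jaw": 0.9, "dx": 0, "dy": 0, "dz": 0, "yaw": -0.12},
    {"jaw": 0.9, "dx": 0, "dy": 0, "dz": 0, "yaw": -0.12},
  ],
)

```text
clock: 11.45
tool_pos: [0.5732, 0.2356, 0.2261]
eef_rot: [0.123, 0.992, 0.004, 0.018]
contact_force: [1.2, 0.6, -0.9]
opening: 0.287
```

```bash
python3 st.py .571 .235 .225
```

```text
t 11.45 pos [0.5732 0.2356 0.2261] q [-0.33  0.68 -0.25  1.63  0.24  0.82  0.64] jaw ang deg 75.8 zaxis [ 0.037  0.003 -0.999] open 0.287 F [ 1.25  0.55 -0.93]
mom [ 0.032 -0.103 -0.055] tau7 -1.015
tool delta [ 0.002  -0.0011  0.001 ]
```

It turned 0.62 rad freely (moment 0.05 N·m), so this is the right way. Continuing to the stop.

Emit:
play_rows(
  targets=[
    {"jaw": 0.9, "dx": 0.001, "dy": 0, "dz": 0, "yaw": -0.12},
    {"jaw": 0.9, "dx": 0, "dy": 0, "dz": 0, "yaw": -0.12},
    {"jaw": 0.9, "dx": 0, "dy": 0, "dz": 0, "yaw": -0.12},
    {"jaw": 0.9, "dx": 0, "dy": 0, "dz": 0, "yaw": -0.12},
    {"jaw": 0.9, "dx": 0, "dy": 0, "dz": 0, "yaw": 0},
  ],
)

```text
clock: 11.95
tool_pos: [0.5739, 0.2363, 0.2262]
eef_rot: [-0.126, 0.992, 0.0, 0.02]
contact_force: [0.8, 0.7, -0.7]
opening: 0.279
```

```bash
python3 st.py .571 .235 .225
```

```text
t 11.95 pos [0.5739 0.2363 0.2262] q [-0.25  0.7  -0.39  1.63  0.36  0.85  1.03] jaw ang deg 104.5 zaxis [ 0.04   0.005 -0.999] open 0.279 F [ 0.84  0.74 -0.67]
mom [0.17  0.058 0.02 ] tau7 0.628
tool delta [ 0.0032 -0.0006  0.0011]
```

The cap is at about 1.0 rad. A small further turn, then lift.

Emit:
play_rows(
  targets=[
    {"jaw": 0.9, "dx": 0.002, "dy": 0, "dz": 0, "yaw": -0.1},
    {"jaw": 0.9, "dx": 0, "dy": 0, "dz": 0, "yaw": 0},
    {"jaw": 0.9, "dx": 0, "dy": 0, "dz": 0, "yaw": 0},
    {"jaw": 0.9, "dx": 0, "dy": 0, "dz": -0.005, "yaw": 0},
    {"jaw": 0.9, "dx": 0, "dy": 0, "dz": -0.005, "yaw": 0},
  ],
)

```text
clock: 12.45
tool_pos: [0.572, 0.2363, 0.2362]
eef_rot: [-0.17, 0.985, -0.0, 0.021]
contact_force: [1.0, 0.7, -1.1]
opening: 0.285
```

```bash
python3 st.py .571 .235 .225
```

```text
t 12.45 pos [0.572  0.2363 0.2362] q [-0.23  0.69 -0.42  1.62  0.37  0.87  1.11] jaw ang deg 109.6 zaxis [ 0.041  0.006 -0.999] open 0.285 F [ 0.99  0.7  -1.14]
mom [ 0.185 -0.101  0.012] tau7 -0.034
tool delta [ 0.0018 -0.0008  0.0112]
```

Emit:
play_rows(
  targets=[
    {"jaw": 0.9, "dx": 0, "dy": 0, "dz": -0.01, "yaw": 0},
    {"jaw": 0.9, "dx": 0, "dy": 0, "dz": -0.015, "yaw": 0},
    {"jaw": 0.9, "dx": 0, "dy": 0, "dz": -0.02, "yaw": 0},
    {"jaw": 0.9, "dx": 0, "dy": 0, "dz": -0.02, "yaw": 0},
    {"jaw": 0.9, "dx": 0, "dy": 0, "dz": -0.01, "yaw": 0},
  ],
)

```text
clock: 12.95
tool_pos: [0.5671, 0.2345, 0.3158]
eef_rot: [-0.168, 0.986, -0.002, 0.019]
contact_force: [0.3, 0.6, -0.9]
opening: 0.286
```

```bash
python3 st.py .571 .235 .225;python3 - <<'E'
from plant import r
import cv2
a=r.snapshot("scene")["frame"][:,:,::-1]
cv2.imwrite("pics/s8.png",cv2.resize(a[70:220,250:420],None,fx=4,fy=4,interpolation=cv2.INTER_CUBIC))
E
```

```text
t 12.95 pos [0.5671 0.2345 0.3158] q [-0.22  0.6  -0.46  1.53  0.31  1.05  1.16] jaw ang deg 109.3 zaxis [ 0.037  0.003 -0.999] open 0.286 F [ 0.32  0.58 -0.88]
mom [ 0.05   0.034 -0.061] tau7 -0.022
tool delta [-0.0005  0.0001  0.0909]
```

View pics/s8.png

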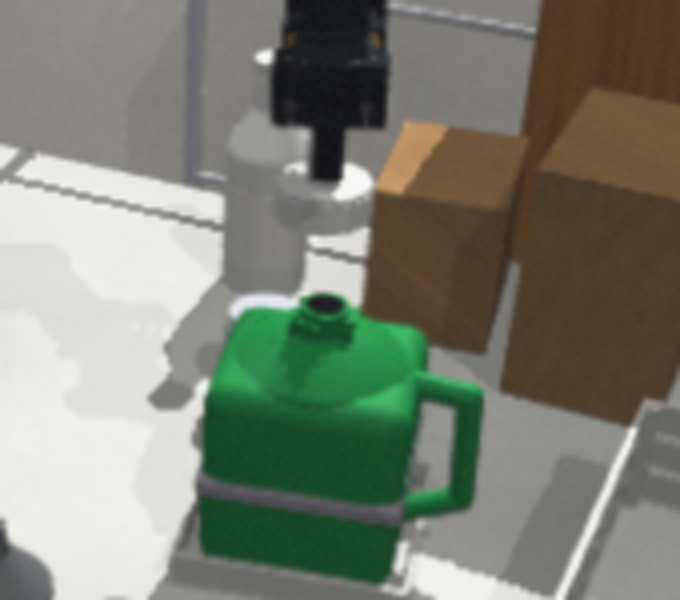

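The cap hangs in the gripper at (325,200) in the crop, well above the open neck at (325,305), and it has risen about 90 mm. I'll let it settle, make a full check, and hand in.

Emit:
play_rows(
  targets=[
    {"jaw": 0.9, "dx": 0, "dy": 0, "dz": 0, "yaw": 0},
    {"jaw": 0.9, "dx": 0, "dy": 0, "dz": 0, "yaw": 0},
    {"jaw": 0.9, "dx": 0, "dy": 0, "dz": 0, "yaw": 0},
    {"jaw": 0.9, "dx": 0, "dy": 0, "dz": 0, "yaw": 0},
    {"jaw": 0.9, "dx": 0, "dy": 0, "dz": 0, "yaw": 0},
  ],
)

```text
clock: 13.5
tool_pos: [0.5663, 0.2337, 0.3146]
eef_rot: [-0.168, 0.986, -0.003, 0.017]
contact_force: [-0.1, -0.8, -1.4]
opening: 0.281
```

```bash
python3 st.py .571 .235 .225;python3 - <<'E'
from plant import r
import cv2
a=r.snapshot("scene")["frame"][:,:,::-1]
cv2.imwrite("pics/s9.png",a)
E
```

```text
t 13.5 pos [0.5663 0.2337 0.3146] q [-0.22  0.6  -0.45  1.53  0.31  1.05  1.16] jaw ang deg 109.3 zaxis [ 0.035  0.001 -0.999] open 0.281 F [-0.09 -0.82 -1.39]
mom [ 0.037 -0.024 -0.005] tau7 0.002
tool delta [-0.0019  0.0006  0.0897]
```

View pics/s9.png

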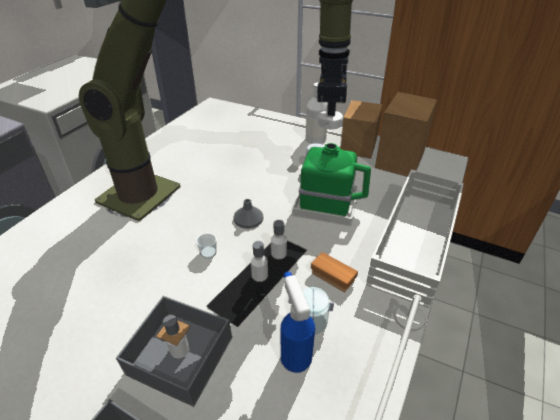

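The final picture shows the reject in the bin at (175,335), the good bottles in place at (260,262) and (279,240), the bystanders unmoved, and the cap held at (331,118).

```bash
python3 -c "
from plant import r
print(r.finish_job())"
```

```text
the job is handed in; nothing more can be done
None
```

The job is done and handed in at about 13.5 s of the 61 s allowed. The interface reports no verdict, so whether it passed is not confirmed.

- **Reject bottle:** I lifted the tagged bottle out of the row by its cap and stood it in the side bin, then let go. The last picture shows it upright there.
- **Jug cap:** Clockwise hit a hard stop: the wrist moment rose to 0.63 N·m within 0.46 rad. Counter-clockwise turned freely for about 1.2 rad, and then the cap came off. It is held about 90 mm above its seat at a 40 N grip, with an opening of about 25 mm on the 26 mm knob.
- **Everything else:** The two good bottles and the bystanders look unmoved in the last picture; I judged this by eye and did not measure it.

**Disagreements:** The stop moment I read, 0.63 N·m, was slightly above the stated slip range of 0.1 to 0.5 N·m. The tool also drifted about 2° off vertical. Neither had any visible effect.

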